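Prise open the coil test cell and hold the field pen in the coil

ROBOT

A 6-joint arm with a two-finger parallel gripper is mounted at the origin on the work surface. World frame = base frame: x ahead of the robot, y to its left, z up, the work surface at z = 0. Lengths are in m, angles in rad, forces in N, time in s.
With the tool pointing down it reaches from about 0.25 to 0.775 m from the base axis. Payload 4 kg.
Tool frame: the origin (TCP) lies between the finger pads; the fingertips stand 25 mm ahead of it and the grasp point (between the pads) lies 6 mm ahead of it (robot.tip_reach is the z of the fingertips in the tool frame, in m); z points along the fingers, y is the line along which they close (so a half turn about z gives the same grasp; the last joint's range is limited). The gripper opens to 94 mm and grips with 3 to 60 N. Pads are 16 mm wide; open, the fingers measure 119 mm over their backs; the gripper's body (75 mm by 177 mm) begins 78 mm behind the grasp point.
Start: joints at [-1.424, 0.087, 1.371, -0, 1.684, -0.103], TCP at [0.136, -0.533, 0.231] pointing down, gripper open.
Joint ranges: [-3.1, 3.1], [-0.76, 2.03], [0.27, 2.55], [-1.08, 4.22], [0.17, 2.65], [-2.57, 2.57]. Speed limits (rad/s): [2.79, 2.79, 3.14, 3.14, 3.14, 3.14].

INTERFACE

Orientations are given as [roll, pitch, yaw] about the fixed x, y, z axes, in that order (R = Rz(yaw) Ry(pitch) Rx(roll)).
In Python, from bench import robot gives the robot as it stands. The module is installed in compiled form; this text tells all that it offers.
- The arm moves only by the shell command python3 -m handwheel 'ROWS'. ROWS is JSON, a list of rows, each a list of 3 entries, a list of its own where there are three numbers: the turn, a rotation vector about the world's x, y, z in units of 90 degrees (1.0 is 90 degrees), then the shift along the world's x, y, z in units of 0.05 m (1.0 is 0.05 m), then the closure, from 0 (fully open) to 1 (shut). A call has 1 to 5 rows; each row shifts and turns the commanded pose from where the row before left it; what a row does not reach is not made up. A row lasts 1/10 s, in which the tool goes at most 50 mm and 8.59 degrees, less where a joint would pass 70% of its speed; a pose out of reach is approached as far as the arm can. A call with a number of a shift or a turn outside -1 to 1 is refused whole. A call with a gripper value outside its range is refused whole. The fingers move at their own pace and stop on an object; the grip force is fixed at half the most. Time passes only in rows, so rows that do not move let the fingers close. It gives the time, the measured TCP pose, the force, the opening and the grip force at its end, in the units of the state.
- robot.get_obs(): the state, without advancing time (a new reading comes with each control period).
- robot.snapshot(name): name is "side" or "top" or "wrist"; returns (picture, depth): 420x560x3 uint8, red, green, blue; 420x560 float32, m along the optical axis (not along the pixel's ray), 0 where there is no reading.
- robot.calibration(name): a dict with "mtx" (3x3 intrinsics, pixels), "extrinsics" (4x4, takes a point from camera to world coordinates); the wrist camera has in their place "hand_eye" (4x4, takes a point from camera to tool coordinates, whose origin is the TCP and whose axes are the flange's). Camera axes: x right, y down, z forward; pixel columns grow to the right and rows downward; lengths in m; the calibration is good to about 2 mm. A picture is of the moment at which its call begins: read the wrist's pose just before it. calibration takes no time and is no camera call.
- robot.close_job(): hands the job in; it is judged then, once.
Trained networks look in the newest picture that a camera, given by its name, has taken for a name from the list of things; names that differ only in an ending like _2 or _b are one class to them, and where a whole thing is asked for, a point or a joint stands for the part that bears it (a point fixed in the world has none). Each returns a list of dicts, best first, with "p" (0 to 1); they miss things now and then, are a little off and sometimes report something else, mostly with a low value. They report only what shows in the picture. A call takes as long as a camera call. They do not tell look-alikes from the thing itself.
- robot.boxes_of(query, camera): "bbox" ([left, top, right, bottom] in pixels, round what is visible of it).
The state is a dict: "time": time; "joint_positions": joint angles; "qvel": joint speeds; "joint_torque": joint torques, N m; "tool_pos": TCP position; "ee_rot": TCP orientation; "wrist_force": force on the tool from outside, world axes, zero at the start; "wrist_torque": the same for the moment, N m; "width": finger opening in m; "finger_force": force on a finger pad.
Only numpy, scipy, OpenCV 4.12 (cv2) and the standard library are available. Lean on these libraries where they do the work, as an engineer would, in place of code of your own. Each camera call takes 0.05 s, during which the arm holds its last target. There are 200 camera calls.

TASK

Take the wooden-handled prising blade, slip it under the tab of the closed coil test cell and prise the lid up and over until it stands upright or further back (blade only, no fingers on the lid), then lay the blade down on the desk. Take the field-meter pen from its stand and lower its thin stem upright into the bore of the coil in the cell until the dark band on the stem is level with the coil's top, and finish while holding it there: still, centred in the bore and not touching it. Nothing may touch the coil at any time, and leave the other loose things on the desk where they are.

Things in the scene. Friction and masses are not known exactly. Their poses are not given: they have to be found in the camera images.
- cell: coil test cell fixed on the desk: grey box 84 mm deep (x), 90 wide (y), 64 high, walls 3 mm, flush lid 3 mm thick on top. Origin: centre of its underside. Its front (-x) faces the robot within 0.4 rad: in its middle, right under the lid, a notch 34 mm wide, open from 57 to 64 mm height, with a sill 46 mm wide standing out 12 mm, top at 57 mm. Low 16 mm flanges on both sides.
- lid (a joint): angle of the cell's aluminium lid, rad: 0 closed, 1.57 upright, 1.85 at the stop. Hinged along the cell's y at the top of the far (+x) wall; the front edge swings up and away from the robot. No handle, no catch; the hinge is a little stiff, so the lid stays where it is left; about 1 N at the tab lifts it.
- lid_tab (a point): middle of the front edge of the lid's underside, at the end of the pry tab: a tongue of the lid, 30 mm wide, 3 mm thick, 9 mm long, standing out over the sill with 7 mm free between them. It is 93 mm from the hinge line and moves with the lid; x points from the tab to the hinge.
- lid_hinge (a point): middle of the hinge line, level with the lid's underside, 42 mm behind the cell's centre and 64 mm above the desk
- coil: relay coil fixed upright at the centre of the cell, seen when the lid is open: black square cheeks 44 mm wide, copper winding between, 48 mm high, its top 54 mm above the desk (10 mm below the cell's rim). A round bore of 16 mm diameter runs vertically right through it. Origin: centre of its underside.
- coil_bore (a point): centre of the bore's mouth, in the plane of the top of the coil; z up along the bore
- blade: prising blade lying on the desk: wooden handle 100 mm long, 16 wide, 20 tall; brass ferrule; flat steel blade 80 mm long, 10 wide, 2.5 thick, flat side level, at mid height of the handle. Origin: under the middle of the handle; x along the tool to the tip, which points away from the robot within 0.4 rad. About 60 g, balances about 35 mm in front of the origin.
- blade_grip (a point): grip point on the axis of the handle, 25 mm in front of its middle, 10 mm above the underside; 115 mm behind the tip
- blade_tip (a point): middle of the end of the blade, 140 mm in front of the tool's origin, 10 mm above its underside
- stand: pen stand, a heavy dark steel tube fixed on the desk, 52 mm across (foot 68 mm), 74 mm tall; the pen stands in it, its white body 22 mm deep in a recess of 25 mm diameter. Origin: centre of its underside.
- pen: cordless field-meter pen, upright in the stand: aluminium stem 6 mm thick, 45 mm long, then a round white body 20 mm thick, 85 mm long; about 50 g. Origin: lower end of the stem, 7 mm above the desk in the stand; z up along the pen. In the stand the body shows from 67 to 130 mm above the origin; lift it 70 mm to clear the stand.
- pen_tip (a point): lower end of the stem, on the pen's axis (the pen's origin)
- pen_band (a point): centre of the dark band round the stem (3 mm wide), 25 mm above the tip
- plug_a: one of three brass plug shells (turned, 18 mm thick, 50 mm long), this one lying on its side; origin under its middle
- plug_b: the second brass plug shell, lying on its side, same size
- plug_c: the third brass plug shell, standing on end, 50 mm tall
- insulator: white porcelain insulator, 52 mm across, 65 mm tall, standing; origin under its centre
- key_handle: red bakelite key handle, 70 mm long, 18 mm thick, lying on the desk
- gauge: steel relay spring gauge: round dial 38 mm across with a straight arm, 120 mm long over all and 10 mm thick, lying flat; origin under the dial
Things that resemble listed ones, but are neither listed nor needed, are in the scene too. What is shaped like the pen but red is not meant.

How it is judged:
By the outcome, as a careful person would: the job done as asked, in the order asked, and still so for the second after the job is handed in, while the arm keeps its last pose, push and grip.
It also fails if it takes over 72 s, if anything falls off the work surface, if the arm or the gripper's body presses on something with over 40 N, if the wrist force passes 120 N, or if a joint passes its speed limit or range.

## Working session

There is one attempt and no reset: what is moved stays moved. The work goes in short steps, Python scripts to look and compute and a shell command to move; the robot and the scene stay as the last step left them, time stands still between calls to the robot, and variables do not carry over. Pictures are saved under pics/ and viewed, at most 10 in all, crops included, and the job is handed in when it is done.

```bash
mkdir -p pics; cat > h.py <<'E'
import numpy as np,cv2
from bench import robot
from scipy.spatial.transform import Rotation as R
def toolT():
    o=robot.get_obs();T=np.eye(4);T[:3,:3]=R.from_euler('xyz',o['ee_rot']).as_matrix();T[:3,3]=o['tool_pos'];return T
def snap(c):
    T=toolT();k=robot.calibration(c)
    im,d=robot.snapshot(c)
    E=np.array(k['extrinsics']) if 'extrinsics' in k else T@np.array(k['hand_eye'])
    return im,d,np.array(k['mtx']),E
def cloud(d,K,E):
    v,u=np.mgrid[:d.shape[0],:d.shape[1]]
    P=np.stack([(u-K[0,2])/K[0,0]*d,(v-K[1,2])/K[1,1]*d,d],-1)
    W=P@E[:3,:3].T+E[:3,3]; W[d<=0]=np.nan; return W
def proj(p,K,E):
    q=np.linalg.inv(E)@np.append(p,1);q=K@q[:3];return q[:2]/q[2]
E
cat > a.py <<'E'
from h import *
o=robot.get_obs();print({k:np.round(v,3) for k,v in o.items()})
for c in('top','side'):
    im,d,K,E=snap(c);cv2.imwrite(f'pics/{c}0.png',im[:,:,::-1]);np.savez(f'{c}0.npz',im=im,d=d,K=K,E=E)
    W=cloud(d,K,E);print(c,np.round(E,3).tolist(),np.round(K,1).tolist())
    for q in('cell','lid_tab','blade','blade_tip','stand','pen','plug_a','insulator','key_handle','gauge'):
        for b in robot.boxes_of(q,c)[:4]:
            x=b['bbox'];m=W[int((x[1]+x[3])/2),int((x[0]+x[2])/2)];print(q,np.round(x),round(b['p'],2),np.round(m,3))
E
python3 a.py
```

```text
{'time': np.float64(0.0), 'joint_positions': array([-1.424,  0.088,  1.372, -0.   ,  1.684, -0.103]), 'qvel': array([-0.   ,  0.   ,  0.001, -0.001,  0.   , -0.   ]), 'joint_torque': array([-2.0000e-03, -3.4018e+01, -3.0243e+01,  7.2000e-02,  3.3000e-02,
       -0.0000e+00]), 'tool_pos': array([ 0.136, -0.532,  0.229]), 'ee_rot': array([-3.139, -0.   ,  0.25 ]), 'wrist_force': array([-1.116, -0.31 ,  0.461]), 'wrist_torque': array([ 0.009, -0.019,  0.003]), 'finger_force': np.float64(0.0), 'width': np.float64(0.094)}
top [[0.005, -0.987, 0.161, 0.42], [-1.0, -0.006, -0.006, -0.021], [0.007, -0.161, -0.987, 1.05], [0.0, 0.0, 0.0, 1.0]] [[456.9, 0.0, 281.1], [0.0, 456.9, 212.2], [0.0, 0.0, 1.0]]
cell [276. 167. 333. 217.] 0.95 [ 0.628 -0.078  0.066]
lid_tab [282. 171. 329. 216.] 0.58 [ 0.623 -0.08   0.067]
lid_tab [126. 179. 146. 263.] 0.27 [0.566 0.305 0.017]
blade [128. 180. 145. 258.] 0.56 [0.574 0.304 0.014]
blade_tip [126. 181. 145. 262.] 0.61 [0.566 0.305 0.017]
stand [387. 247. 423. 275.] 0.97 [ 0.476 -0.294  0.067]
stand [276. 168. 332. 218.] 0.32 [ 0.626 -0.075  0.067]
pen [44
[... 962 characters left out ...]
 140. 315. 164.] 0.39 [0.741 0.278 0.037]
blade_tip [207. 152. 273. 170.] 0.87 [0.567 0.304 0.013]
stand [230. 294. 262. 353.] 0.68 [ 0.474 -0.329  0.061]
stand [297. 138. 314. 163.] 0.51 [0.744 0.282 0.038]
pen [241. 270. 256. 312.] 0.69 [ 0.481 -0.312  0.114]
pen [258. 314. 272. 376.] 0.62 [ 0.488 -0.401  0.086]
plug_a [193. 264. 216. 280.] 0.74 [ 0.425 -0.138  0.019]
plug_a [207. 149. 274. 170.] 0.65 [0.57  0.304 0.018]
plug_a [205. 208. 226. 223.] 0.47 [0.471 0.052 0.018]
plug_a [288. 160. 294. 176.] 0.42 [0.683 0.195 0.039]
insulator [296. 139. 315. 163.] 0.85 [0.744 0.282 0.038]
gauge [354. 272. 401. 288.] 0.65 [ 0.746 -0.228  0.012]
gauge [205. 154. 275. 173.] 0.65 [0.567 0.302 0.008]
```

```bash
python3 - <<'E'
import cv2,numpy as np
t=cv2.imread('pics/top0.png');s=cv2.imread('pics/side0.png')
cv2.imwrite('pics/v1.png',cv2.resize(t,(800,600),interpolation=cv2.INTER_CUBIC))
cv2.imwrite('pics/v2.png',cv2.resize(s,(800,600),interpolation=cv2.INTER_CUBIC))
E
```

```text
(no output)
```

View pics/v1.png

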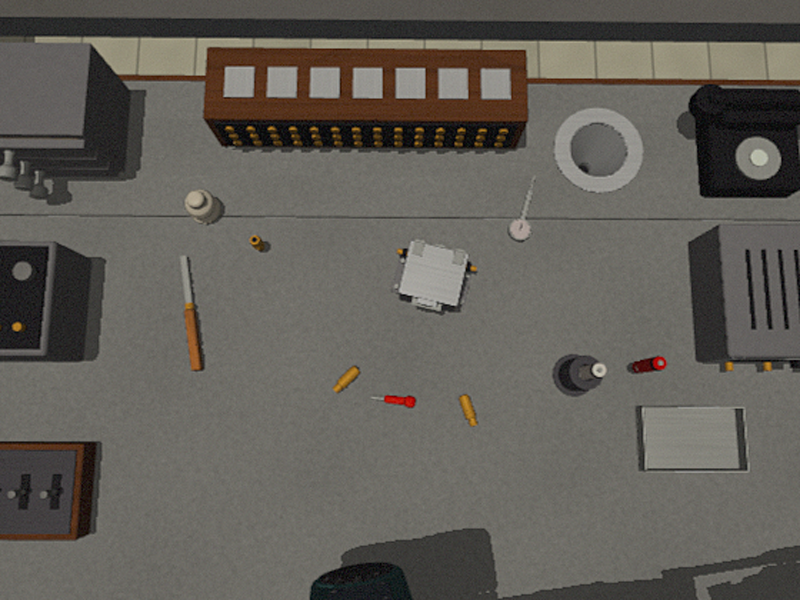

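View pics/v2.png

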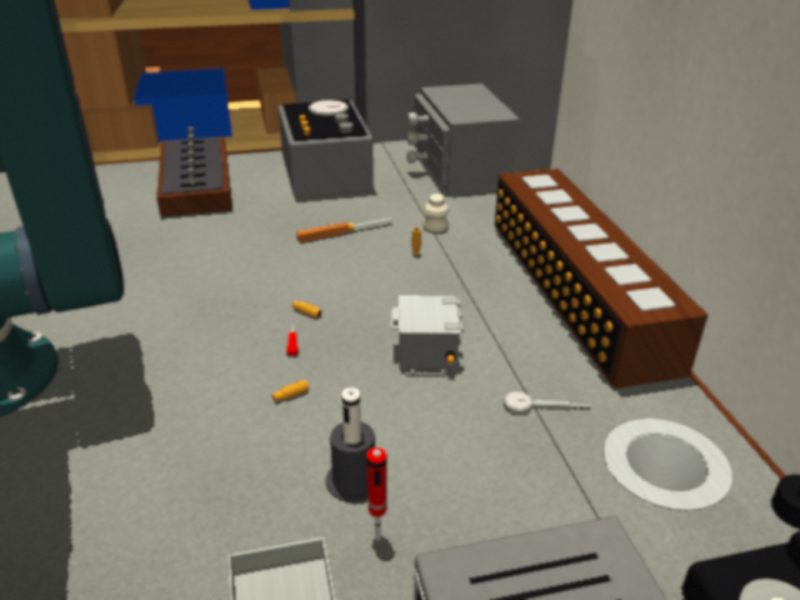

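Top view (v1): blade with orange handle at (190,315), cell at (434,274) with its tab at (428,303), facing the robot at a slight turn. There are two pen shapes: a white one in the dark stand at (598,371), and a red one with no stand at (650,365). The white one fits the description. The red thing at (395,400) is the key handle. The side view agrees: white pen at (350,412), red pen at (377,480).

```bash
cat > b.py <<'E'
from h import *
print(np.round(robot.calibration('wrist')['hand_eye'],3).tolist(),np.round(robot.calibration('wrist')['mtx'],0).tolist(),robot.tip_reach)
for c in('top','side'):
    f=np.load(f'{c}0.npz');W=cloud(f['d'],f['K'],f['E']);im=f['im'];hsv=cv2.cvtColor(im,cv2.COLOR_RGB2HSV)
    x,y,z=W[...,0],W[...,1],W[...,2]
    print(c,'desk z',np.nanmedian(z[(abs(x-.45)<.05)&(abs(y-.15)<.05)]))
    m=(abs(x-.56)<.14)&(abs(y-.305)<.05)&(hsv[...,1]>110)&(z<.05)
    p=W[m];C=p[:,:2].mean(0);a=np.linalg.svd(p[:,:2]-C,full_matrices=False)[2][0];a*=np.sign(a[0]);t=(p[:,:2]-C)@a
    print('handle',m.sum(),C,'yaw',np.arctan2(a[1],a[0]),t.min(),t.max(),p[:,2].max())
    m=(abs(x-.62)<.1)&(abs(y+.08)<.1)&(abs(z-.067)<.008)
    p=W[m][:,:2].astype(np.float32);r=cv2.minAreaRect(p*1000);print('lid',m.sum(),r,np.median(W[m][:,2]))
    for n,(cx,cy) in dict(pen=(.475,-.295),red=(.482,-.39)).items():
        m=(abs(x-cx)<.045)&(abs(y-cy)<.04)
        for lo,hi in((.06,.08),(.085,.13),(.13,.15)):
            k=m&(z>lo)&(z<hi);print(n,lo,k.sum(),np.round(np.nanmean(W[k],0),4) if k.any() else '')
E
python3 b.py
```

```text
[[0.001, -0.974, -0.227, 0.066], [1.0, 0.001, -0.0, 0.0], [0.0, -0.227, 0.974, -0.153], [0.0, 0.0, 0.0, 1.0]] [[377.0, 0.0, 282.0], [0.0, 377.0, 210.0], [0.0, 0.0, 1.0]] 0.025
top desk z -0.0009342218975243455
handle 366 [0.53336105 0.30397168] yaw 0.18510798997639621 -0.052916396733896184 0.056306093426470444 0.024537775414364527
lid 1682 ((625.3489990234375, -76.14469909667969), (91.97262573242188, 102.01744079589844), 77.19053649902344) 0.06590092846041584
pen 0.06 343 [ 0.4754 -0.2985  0.072 ]
pen 0.085 60 [ 0.4745 -0.2974  0.1084]
pen 0.13 85 [ 0.4765 -0.3034  0.1357]
red 0.06 30 [ 0.4857 -0.3852  0.0703]
red 0.085 129 [ 0.4862 -0.3883  0.1154]
red 0.13 21 [ 0.4865 -0.3918  0.1314]
side desk z 0.0023018477220985156
handle 321 [0.53460622 0.30096735] yaw 0.18092212889485287 -0.05343004256048834 0.06042281493039415 0.025299144554501996
lid 1318 ((627.4212646484375, -75.17854309082031), (98.51626586914062, 101.7708511352539), 77.51749420166016) 0.06906284104039329
pen 0.06 590 [ 0.4767 -0.3131  0.073 ]
pen 0.085 254 [ 0.4775 -0.3109  0.1077]
pen 0.13 138 [ 0.4782 -0.3068  0.1368]
red 0.06 125 [ 0.4881 -0.3985  0.0701]
red 0.085 303 [ 0.4881 -0.3989  0.1078]
red 0.13 115 [ 0.4888 -0.393   0.1319]
```

```bash
H="python3 -m handwheel"
$H '[[[0,0,-0.06],[0.65,0.65,0.2],0],[[0,0,-0.06],[0.65,0.65,0.2],0],[[0,0,-0.06],[0.65,0.65,0.1],0],[[0,0,-0.06],[0.65,0.65,0],0],[[0,0,-0.06],[0.65,0.65,0],0]]' >/dev/null
$H '[[[0,0,0],[0.7,0.7,0],0],[[0,0,0],[0.7,0.7,0],0],[[0,0,0],[0.7,0.7,0],0],[[0,0,0],[0.7,0.7,0],0],[[0,0,0],[0.7,0.7,0],0]]' >/dev/null
$H '[[[0,0,0],[0.7,0.7,0],0],[[0,0,0],[0.7,0.7,0],0],[[0,0,0],[0.4,0.4,0],0],[[0,0,0],[0,0,0],0],[[0,0,0],[0,0,0],0]]'
python3 - <<'E'
from h import *
im,d,K,E=snap('wrist');cv2.imwrite('pics/w1.png',im[:,:,::-1]);np.savez('w1.npz',im=im,d=d,K=K,E=E)
W=cloud(d,K,E)
for q in('cell','lid_tab'):print(q,[(np.round(b['bbox']),round(b['p'],2)) for b in robot.boxes_of(q,'wrist')[:2]])
z=W[...,2];m=(abs(W[...,0]-.62)<.1)&(abs(W[...,1]+.08)<.1)&(abs(z-.067)<.008)
p=W[m];print(m.sum(),np.median(p[:,2]),np.percentile(p[:,2],[5,95]),cv2.minAreaRect(p[:,:2].astype(np.float32)*1000))
print('desk',np.nanmedian(z[z<.03]))
E
```

```text
time: 2.6
tool_pos: [0.5634, -0.1052, 0.2551]
ee_rot: [3.141, 0.001, -0.22]
wrist_force: [0.1, 0.5, -0.2]
width: 0.0943
finger_force: 0.0
cell [(array([169.,  73., 304., 190.]), 0.6)]
lid_tab [(array([180.,  81., 288., 185.]), 0.62)]
10724 0.06632010811952516 [0.06499945 0.06774781] ((629.383544921875, -75.24754333496094), (92.07981872558594, 98.99296569824219), 77.51525115966797)
desk -0.0006476694693570428
```

View pics/w1.png

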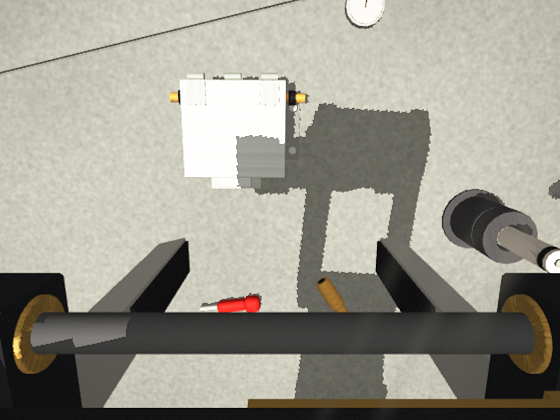

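Wrist view: lid at (182–285, 78–178), tab at (212–262, 178–188) facing the robot, hinge knuckles at the top, coil terminals at both sides. Now I'll fit the cell frame.

```bash
cat > c.py <<'E'
from h import *
for n in('w1','top0','side0'):
    f=np.load(n+'.npz');W=cloud(f['d'],f['K'],f['E']);z=W[...,2]
    m=(abs(W[...,0]-.62)<.1)&(abs(W[...,1]+.08)<.1)&(abs(z-np.nanmedian(z[(abs(W[...,0]-.63)<.02)&(abs(W[...,1]+.075)<.02)]))<.003)
    m=cv2.erode(cv2.dilate(m.astype(np.uint8),np.ones((3,3))),np.ones((3,3)))>0
    p=W[m&~np.isnan(z)][:,:2]
    best=None
    for yaw in np.arange(-.27,-.15,.002):
        a=np.array([np.cos(yaw),np.sin(yaw)]);b=np.array([-a[1],a[0]]);t=p@b
        h,_=np.histogram(t,np.arange(t.min()-.005,t.max()+.005,.001));s=(np.diff(h.astype(float))**2).sum()
        if best is None or s>best[0]:best=(s,yaw,a,b)
    _,yaw,a,b=best;x=p@a;y=p@b
    mid=abs(y-np.median(y))<.008; off=abs(abs(y-np.median(y))-.03)<.008
    yl,yh=np.percentile(y,[.5,99.5]);w=(yh-yl);yc=(yl+yh)/2
    xt=np.percentile(x[mid],.7);xf=np.percentile(x[off],.7);xb=np.percentile(x[off],99.3)
    print(n,'yaw',round(yaw,3),'width',w,'tab-front',xf-xt,'depth',xb-xf,'tab',np.round(xt*a+yc*b,4),'centre(from tab)',np.round((xt+.051)*a+yc*b,4),'centre(front)',np.round((xf+.042)*a+yc*b,4))
E
python3 c.py
```

```text
w1 yaw -0.218 width 0.09108225296743194 tab-front 0.008253815928075836 depth 0.08925341607371651 tab [ 0.5813 -0.0651] centre(from tab) [ 0.6311 -0.0761] centre(front) [ 0.6304 -0.076 ]
top0 yaw -0.196 width 0.09108434791007275 tab-front 0.008534153504499709 depth 0.08994209257327102 tab [ 0.5787 -0.067 ] centre(from tab) [ 0.6287 -0.0769] centre(front) [ 0.6282 -0.0768]
side0 yaw -0.228 width 0.09471335646063227 tab-front 0.008086289041353778 depth 0.0882610396256176 tab [ 0.5819 -0.0644] centre(from tab) [ 0.6316 -0.0759] centre(front) [ 0.6307 -0.0757]
```

```bash
H="python3 -m handwheel"
$H '[[[0,0,0.05],[-0.15,0.9,-0.1],0],[[0,0,0.05],[-0.15,0.9,-0.1],0],[[0,0,0.05],[-0.15,0.9,-0.1],0],[[0,0,0.05],[-0.15,0.9,-0.1],0],[[0,0,0.05],[-0.15,0.9,-0.1],0]]' >/dev/null
$H '[[[0,0,0],[-0.15,0.9,-0.1],0],[[0,0,0],[-0.15,0.9,-0.1],0],[[0,0,0],[-0.15,0.9,-0.1],0],[[0,0,0],[-0.1,0.9,-0.1],0],[[0,0,0],[0,0.3,0],0]]' >/dev/null
$H '[[[0,0,0],[0,0,0],0],[[0,0,0],[0,0,0],0]]'
cat > bl.py <<'E'
from h import *
im,d,K,E=snap('wrist');cv2.imwrite('pics/w2.png',im[:,:,::-1]);np.savez('w2.npz',im=im,d=d,K=K,E=E)
W=cloud(d,K,E);hsv=cv2.cvtColor(im,cv2.COLOR_RGB2HSV);x,y,z=W[...,0],W[...,1],W[...,2]
reg=(abs(x-.56)<.16)&(abs(y-.305)<.06)
print('desk',np.nanmedian(z[reg&(z<.006)]))
m=reg&(hsv[...,1]>100)&(z>.012)&(z<.04)
m=cv2.morphologyEx(m.astype(np.uint8),cv2.MORPH_OPEN,np.ones((3,3)))>0
p=W[m];(cx,cy),_,_=cv2.minAreaRect(p[:,:2].astype(np.float32));C=p[:,:2].mean(0);a=np.linalg.svd(p[:,:2]-C,full_matrices=False)[2][0];a*=np.sign(a[0]);b=np.array([-a[1],a[0]])
t=(p[:,:2]-C)@a;s=(p[:,:2]-C)@b
print('handle',m.sum(),C,'yaw',np.arctan2(a[1],a[0]),'t',np.percentile(t,[.5,99.5]),'s',np.percentile(s,[1,99]),'ztop',np.percentile(p[:,2],90))
m=reg&(z>.006)&(z<.04);q=W[m][:,:2]-C;k=abs(q@b)<.012;print('all t',np.percentile(q[k]@a,[.3,99.7]))
tt=np.percentile(q[k]@a,99.7);print('tip',C+tt*a,'grip from tip',C+(tt-.115)*a)
k=k&(q@a>.075);print('steel s',np.percentile((q@b)[k],[2,98]),'z',np.median(W[m][:,2][k]))
E
python3 bl.py
```

```text
time: 3.95
tool_pos: [0.4991, 0.3129, 0.2109]
ee_rot: [3.14, -0.0, 0.17]
wrist_force: [0.7, -0.1, -0.4]
width: 0.094
finger_force: 0.0
desk -0.0007303394927560825
handle 1976 [0.53688115 0.30643604] yaw 0.1762951241596273 t [-0.05390505  0.05338044] s [-0.00756794  0.00737123] ztop 0.01991710119979853
all t [-0.05449547  0.13118501]
tip [0.66603282 0.3294437 ] grip from tip [0.5528153  0.30927462]
steel s [-0.00446604  0.00433997] z 0.010377058385740268
```

View pics/w2.png

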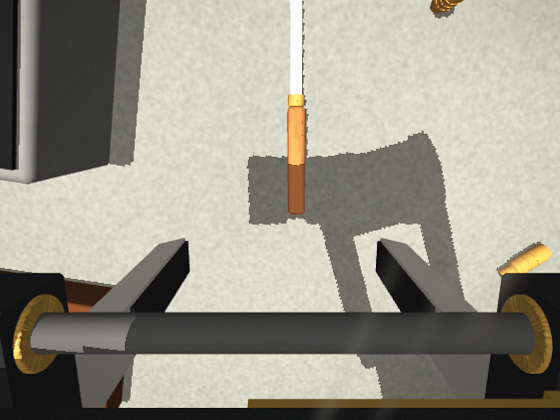

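Handle at (288–304, 108–212), ferrule at (296,100), tip cut off at the top edge. Grip point taken from the back end: (0.5576, 0.310).

```bash
H="python3 -m handwheel"
$H '[[[0,0,0.004],[0.4,-0.02,-0.6],0.3],[[0,0,0],[0.4,-0.02,-0.6],0.5],[[0,0,0],[0.37,-0.02,-0.6],0.5],[[0,0,0],[0,0,-0.6],0.5],[[0,0,0],[0,0,-0.4],0.5]]' >/dev/null
$H '[[[0,0,0],[0,0,-0.3],0.5],[[0,0,0],[0,0,0],0.5],[[0,0,0],[0,0,0],0.5]]'
```

```text
time: 4.8
tool_pos: [0.5577, 0.3109, 0.0565]
ee_rot: [-3.142, -0.001, 0.176]
wrist_force: [0.3, 0.9, 0.2]
width: 0.0472
finger_force: 0.0
```

```bash
H="python3 -m handwheel"
$H '[[[0,0,0],[0,-0.01,-0.2],0.5],[[0,0,0],[0,0,-0.2],0.5],[[0,0,0],[0,0,-0.17],0.5],[[0,0,0],[0,0,0],0.5],[[0,0,0],[0,0,0],0.5]]'
$H '[[[0,0,0],[0,0,0],1],[[0,0,0],[0,0,0],1],[[0,0,0],[0,0,0],1],[[0,0,0],[0,0,0],1],[[0,0,0],[0,0,0],1]]'
```

```text
time: 5.3
tool_pos: [0.5567, 0.3111, 0.0266]
ee_rot: [3.141, 0.001, 0.178]
wrist_force: [-0.4, 0.3, -0.7]
width: 0.0471
finger_force: 0.0
time: 5.8
tool_pos: [0.557, 0.311, 0.0271]
ee_rot: [3.141, -0.0, 0.178]
wrist_force: [0.6, -0.3, 0.2]
width: 0.0158
finger_force: 30.0
```

```bash
H="python3 -m handwheel"
$H '[[[0,0,0],[0,0,0.2],1],[[0,0,0],[0,0,0.5],1],[[0,0,0],[0,0,0.6],1],[[0,0,0],[0,0,0.5],1],[[0,0,-0.02],[-0.1,-0.3,0.2],1]]' >/dev/null
$H '[[[0,0,-0.03],[-0.2,-0.6,0],1],[[0,0,-0.03],[-0.2,-0.6,0],1],[[0,0,-0.03],[-0.2,-0.7,0],1],[[0,0,-0.03],[-0.2,-0.7,0],1],[[0,0,-0.03],[-0.2,-0.7,0],1]]' >/dev/null
$H '[[[0,0,-0.03],[-0.2,-0.7,0],1],[[0,0,-0.03],[-0.2,-0.7,0],1],[[0,0,-0.02],[-0.2,-0.7,0],1],[[0,0,0],[-0.2,-0.7,0],1],[[0,0,0],[-0.1,-0.3,0],1]]' >/dev/null
$H '[[[0,0,0],[0,0,0],1],[[0,0,0],[0,0,0],1],[[0,0,0],[0,0,0],1]]'
```

```text
time: 7.6
tool_pos: [0.4573, -0.0231, 0.1273]
ee_rot: [-3.141, -0.0, -0.214]
wrist_force: [0.8, -0.1, -1.4]
width: 0.0158
finger_force: 30.0
```

```bash
cat > m.py <<'E'
from h import *
def line(W,T,name):
    P=(W.reshape(-1,3)-T[:3,3])@T[:3,:3]   # tool frame
    k=(abs(P[:,1])<.02)&(P[:,2]>-.005)&(P[:,2]<.04)&(P[:,0]>.045)&(P[:,0]<.14)
    q=P[k]
    if len(q)<20:print(name,'few',len(q));return
    c=np.polyfit(q[:,0],q[:,2],1);b=np.polyfit(q[:,0],q[:,1],1)
    print(name,len(q),'xmax',np.percentile(q[:,0],99),'z(top face)=%.4f+%.3f*x -> at .115 %.4f'%(c[1],c[0],np.polyval(c,.115)),'y at .05/.115',np.polyval(b,[.05,.115]))
T=toolT()
for c in('wrist','side','top'):
    im,d,K,E=snap(c);np.savez('m_'+c+'.npz',im=im,d=d,K=K,E=E);cv2.imwrite('pics/m_'+c+'.png',im[:,:,::-1]);line(cloud(d,K,E),T,c)
a=np.array([np.cos(-.218),np.sin(-.218)]);hg=np.array([.6305,-.0762])+.042*a
print('tcp now in hinge frame (x,y):',(T[:2,3]-hg)@a,(T[:2,3]-hg)@np.array([-a[1],a[0]]),'yaw err',R.from_matrix(T[:3,:3]).as_euler('xyz')[2]+.218)
E
python3 m.py
```

```text
wrist 3858 xmax 0.11317233959379003 z(top face)=0.0165+0.001*x -> at .115 0.0166 y at .05/.115 [-8.46136034e-05 -1.29634680e-04]
side 134 xmax 0.11224524215073077 z(top face)=0.0144+-0.001*x -> at .115 0.0142 y at .05/.115 [0.00158182 0.00145198]
top 70 xmax 0.11090374316949218 z(top face)=0.0148+0.025*x -> at .115 0.0177 y at .05/.115 [0.00111248 0.00148165]
tcp now in hinge frame (x,y): -0.2225972060176818 0.014345130933409746 yaw err 0.0038962020860194013
```

```bash
H="python3 -m handwheel"
$H '[[[0,0,-0.0025],[-0.03,-0.14,-0.2],1],[[0,0,0],[-0.03,-0.14,-0.3],1],[[0,0,0],[0,0,-0.3],1],[[0,0,0],[0,0,-0.18],1],[[0,0,0],[0,0,0],1]]' >/dev/null
$H '[[[0,0,0],[0,0,0],1],[[0,0,0],[0,0,0],1]]'
python3 m.py
python3 - <<'E'
import cv2,numpy as np
s=cv2.imread('pics/m_side.png')[170:290,180:350];t=cv2.imread('pics/m_top.png')[150:270,220:390]
cv2.imwrite('pics/v3.png',cv2.resize(np.hstack([s,t]),(800,282),interpolation=cv2.INTER_CUBIC))
E
```

```text
time: 8.45
tool_pos: [0.4546, -0.038, 0.0788]
ee_rot: [3.141, -0.002, -0.219]
wrist_force: [-0.1, 0.2, -1.0]
width: 0.0156
finger_force: 30.0
wrist 3856 xmax 0.11308661312520661 z(top face)=0.0165+0.001*x -> at .115 0.0167 y at .05/.115 [-8.57420992e-05 -1.34579238e-04]
side 228 xmax 0.13836291712482127 z(top face)=0.0138+0.008*x -> at .115 0.0147 y at .05/.115 [0.00086876 0.00253425]
top 216 xmax 0.13940251857830926 z(top face)=0.0191+-0.018*x -> at .115 0.0170 y at .05/.115 [0.00309961 0.00083183]
tcp now in hinge frame (x,y): -0.22197581246635903 -0.0007736623695004759 yaw err -0.0008631711837842893
```

View pics/v3.png

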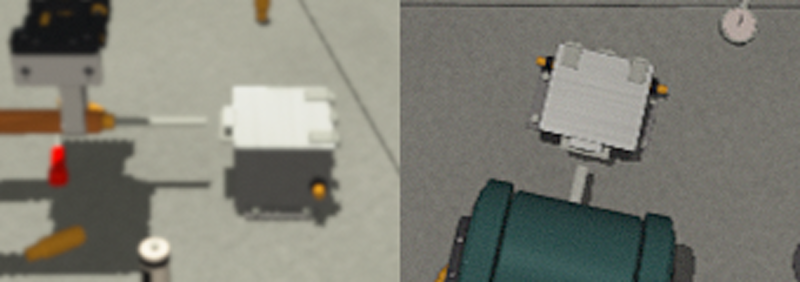

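The tip (205,122 left; 582,170 right) stands level in front of the tab and in line with it. Sliding it in.

```bash
H="python3 -m handwheel"
$H '[[[0,0,0],[0.1,-0.02,-0.01],1],[[0,0,0],[0.1,-0.02,0],1],[[0,0,0],[0.1,-0.02,0],1],[[0,0,0],[0.1,-0.02,0],1],[[0,0,0],[0.1,-0.02,0],1]]'
$H '[[[0,0,0],[0.03,-0.01,0],1],[[0,0,0],[0,0,0],1],[[0,0,0],[0,0,0],1]]'
python3 m.py|tail -1
```

```text
time: 9.1
tool_pos: [0.4795, -0.0431, 0.0775]
ee_rot: [3.142, 0.0, -0.219]
wrist_force: [-0.7, 0.2, -0.9]
width: 0.0154
finger_force: 30.0
time: 9.4
tool_pos: [0.4803, -0.0434, 0.0774]
ee_rot: [3.141, 0.0, -0.219]
wrist_force: [0.2, -0.2, 0.1]
width: 0.0154
finger_force: 30.0
tcp now in hinge frame (x,y): -0.19568781913255967 -0.0004704310048058381 yaw err -0.001088398801208229
```

```bash
python3 -c "
import numpy as np
t=np.radians(np.linspace(-2,98,21));r=.0817/.05
for i in range(20):
    dx=r*(np.cos(t[i])-np.cos(t[i+1]));print('%d [%.3f,%.3f,%.3f]'%(np.degrees(t[i+1]),.9763*dx,-.2163*dx,r*(np.sin(t[i+1])-np.sin(t[i]))))"
```

```text
3 [0.001,-0.000,0.143]
8 [0.013,-0.003,0.142]
13 [0.025,-0.006,0.140]
18 [0.037,-0.008,0.137]
23 [0.049,-0.011,0.134]
28 [0.060,-0.013,0.129]
33 [0.071,-0.016,0.123]
38 [0.081,-0.018,0.116]
43 [0.090,-0.020,0.108]
48 [0.099,-0.022,0.100]
53 [0.107,-0.024,0.091]
58 [0.115,-0.025,0.081]
63 [0.121,-0.027,0.070]
68 [0.127,-0.028,0.059]
73 [0.131,-0.029,0.048]
78 [0.135,-0.030,0.036]
83 [0.137,-0.030,0.024]
88 [0.139,-0.031,0.011]
93 [0.139,-0.031,-0.001]
98 [0.139,-0.031,-0.014]
```

```bash
H="python3 -m handwheel"
$H '[[[0,0,0],[0,0,0.07],1],[[0,0,0],[0,0,0.07],1],[[0,0,0],[0.013,-0.003,0.14],1],[[0,0,0],[0.025,-0.006,0.14],1],[[0,0,0],[0.037,-0.008,0.137],1]]'
$H '[[[0,0,0],[0.05,-0.011,0.134],1],[[0,0,0],[0.06,-0.013,0.13],1],[[0,0,0],[0,0,0],1]]'
python3 m.py
python3 - <<'E'
import cv2,numpy as np
s=cv2.imread('pics/m_side.png')[160:280,180:350];t=cv2.imread('pics/m_wrist.png')
cv2.imwrite('pics/v4.png',np.hstack([cv2.resize(s,(425,300),interpolation=cv2.INTER_CUBIC),cv2.resize(t,(375,300))]))
E
```

```text
time: 10.05
tool_pos: [0.484, -0.0442, 0.106]
ee_rot: [3.141, 0.001, -0.219]
wrist_force: [-1.5, -0.1, -1.2]
width: 0.0157
finger_force: 30.0
time: 10.35
tool_pos: [0.4911, -0.0458, 0.1201]
ee_rot: [3.142, -0.003, -0.219]
wrist_force: [-0.4, 0.0, -0.1]
width: 0.0155
finger_force: 30.0
wrist 5313 xmax 0.11374026147745371 z(top face)=0.0228+-0.093*x -> at .115 0.0121 y at .05/.115 [ 9.90086290e-05 -7.70504549e-04]
side 303 xmax 0.13915572113932992 z(top face)=0.0088+0.061*x -> at .115 0.0159 y at .05/.115 [0.00063599 0.00052638]
top 290 xmax 0.13938490116811886 z(top face)=-0.0440+0.521*x -> at .115 0.0160 y at .05/.115 [-8.73867880e-05  9.85920742e-05]
tcp now in hinge frame (x,y): -0.18466588327100492 -0.0004698243325312691 yaw err -0.0011330318305169118
```

View pics/v4.png

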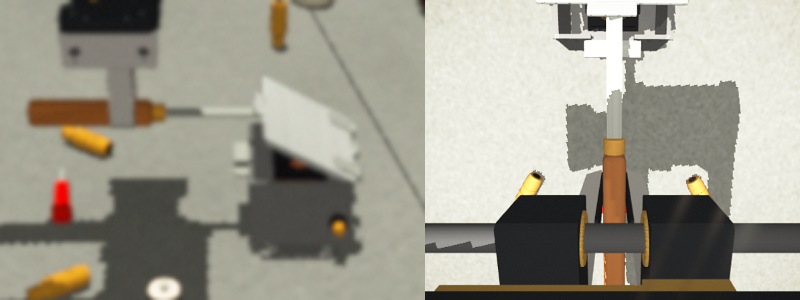

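The lid is up about 28° on the tip (left, tab at 262,100), the blade is still level in the grip, and the coil shows inside. I'll go on along the arc.

```bash
H="python3 -m handwheel"
$H '[[[0,0,0],[0.071,-0.016,0.123],1],[[0,0,0],[0.081,-0.018,0.116],1],[[0,0,0],[0.09,-0.02,0.108],1],[[0,0,0],[0.099,-0.022,0.1],1],[[0,0,0],[0.107,-0.024,0.091],1]]'|grep -E 'pos|wrist'
$H '[[[0,0,0],[0.115,-0.025,0.081],1],[[0,0,0],[0.121,-0.027,0.07],1],[[0,0,0],[0.127,-0.028,0.059],1],[[0,0,0],[0.131,-0.029,0.048],1],[[0,0,0],[0,0,0],1]]'|grep -E 'pos|wrist'
$H '[[[0,0,0],[0.135,-0.03,0.036],1],[[0,0,0],[0.137,-0.03,0.024],1],[[0,0,0],[0.139,-0.031,0.011],1],[[0,0,0],[0,0,0],1],[[0,0,0],[0,0,0],1]]'|grep -E 'pos|wrist'
python3 m.py
python3 - <<'E'
import cv2,numpy as np
s=cv2.imread('pics/m_side.png')[120:240,180:350];t=cv2.imread('pics/m_wrist.png')
cv2.imwrite('pics/v5.png',np.hstack([cv2.resize(s,(425,300),interpolation=cv2.INTER_CUBIC),cv2.resize(t,(375,300))]))
E
```

```text
tool_pos: [0.5127, -0.0506, 0.1461]
wrist_force: [-1.6, 0.4, -1.0]
tool_pos: [0.5381, -0.0562, 0.1588]
wrist_force: [0.7, 0.1, -0.2]
tool_pos: [0.5577, -0.0605, 0.1618]
wrist_force: [0.1, 0.2, -0.7]
wrist 4883 xmax 0.11564754088924496 z(top face)=0.0082+0.121*x -> at .115 0.0221 y at .05/.115 [-1.58655124e-04  4.57358118e-05]
side 183 xmax 0.11693585352317776 z(top face)=0.0150+-0.011*x -> at .115 0.0137 y at .05/.115 [0.00031864 0.00169578]
top few 0
tcp now in hinge frame (x,y): -0.11646623341934075 -0.00045094909020824096 yaw err -0.0010299767899703827
```

View pics/v5.png

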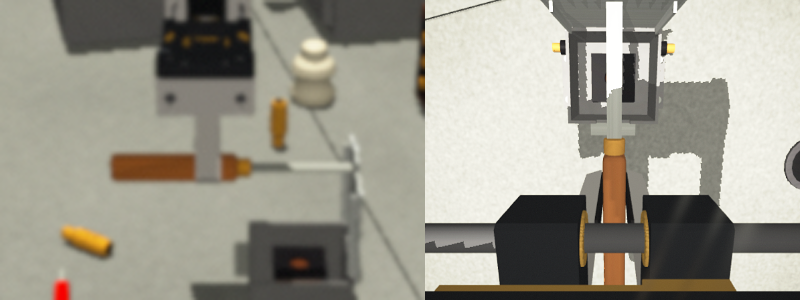

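The lid stands almost upright (left, 353,170) with the tip against it. I'll push on about 10° and then back straight off.

```bash
H="python3 -m handwheel"
$H '[[[0,0,0],[0.1,-0.022,0],1],[[0,0,0],[0.1,-0.022,-0.005],1],[[0,0,0],[0.1,-0.022,-0.01],1],[[0,0,0],[0,0,0],1],[[0,0,0],[0,0,0],1]]'|grep -E 'pos|wrist'
$H '[[[0,0,0],[-0.2,0.044,0],1],[[0,0,0],[-0.5,0.11,0],1],[[0,0,0],[-0.7,0.15,0],1],[[0,0,0],[-0.7,0.15,0],1],[[0,0,0],[-0.3,0.07,0],1]]'|grep -E 'pos|wrist'
cat > lid.py <<'E'
from h import *
a=np.array([np.cos(-.218),np.sin(-.218)]);b=np.array([-a[1],a[0]]);hg=np.array([.6305,-.0762])+.042*a
for c in('side','top'):
    im,d,K,E=snap(c);W=cloud(d,K,E);x=(W[...,:2]-hg)@a;y=(W[...,:2]-hg)@b;z=W[...,2]
    m=(abs(x)<.06)&(abs(y)<.04)&(z>.085)&(z<.17);
    print(c,m.sum(),'xz of lid',[(zz,round(float(np.nanmedian(x[m&(abs(z-zz)<.008)])),4)) for zz in(.09,.105,.12,.135,.15)],'ymean',y[m].mean(),'zmax',z[m].max())
    np.savez('l_'+c+'.npz',im=im,d=d,K=K,E=E);cv2.imwrite('pics/l_'+c+'.png',im[:,:,::-1])
E
python3 lid.py
```

```text
tool_pos: [0.5727, -0.0639, 0.161]
wrist_force: [-1.3, -0.5, -0.0]
tool_pos: [0.4492, -0.0368, 0.1611]
wrist_force: [0.3, -0.6, -1.5]
side 337 xz of lid [(0.09, 0.0034), (0.105, 0.0055), (0.12, 0.008), (0.135, 0.0106), (0.15, 0.0135)] ymean 0.0027579857626325857 zmax 0.1586133842023716
top 563 xz of lid [(0.09, 0.0027), (0.105, 0.005), (0.12, 0.0076), (0.135, 0.01), (0.15, 0.0125)] ymean -0.0002411580550007294 zmax 0.1566312593601369
```

The lid now stands at about 1.74 rad and the blade is clear of it. Laying the blade on free desk near (0.50, 0.19).

```bash
H="python3 -m handwheel"
$H '[[[0,0,0.03],[0.2,0.5,0],1],[[0,0,0.04],[0.2,0.8,0],1],[[0,0,0.04],[0.2,0.8,0],1],[[0,0,0.03],[0.2,0.8,-0.2],1],[[0,0,0],[0.2,0.8,-0.5],1]]'>/dev/null
$H '[[[0,0,0],[0.1,0.6,-0.6],1],[[0,0,0],[0,0.3,-0.5],1],[[0,0,0],[0,0,-0.3],1],[[0,0,0],[0,0,-0.1],1],[[0,0,0],[0,0,0],1]]'>/dev/null
$H '[[[0,0,0],[0,0,0],1],[[0,0,0],[0,0,0],1]]'
```

```text
time: 14.45
tool_pos: [0.5087, 0.1918, 0.053]
ee_rot: [-3.141, -0.003, -0.001]
wrist_force: [-0.6, -0.6, -0.9]
width: 0.0158
finger_force: 30.0
```

```bash
H="python3 -m handwheel"
$H '[[[0,0,0],[0,0,-0.2],1],[[0,0,0],[0,0,-0.2],1],[[0,0,0],[0,0,-0.1],1],[[0,0,0],[0,0,0],1],[[0,0,0],[0,0,0],1]]'
$H '[[[0,0,0],[0,0,0],0.6],[[0,0,0],[0,0,0],0.6],[[0,0,0],[0,0,0],0.6]]'
```

```text
time: 14.95
tool_pos: [0.5068, 0.1921, 0.0269]
ee_rot: [3.141, 0.002, 0.001]
wrist_force: [-3.9, -1.5, 7.1]
width: 0.0156
finger_force: 30.0
time: 15.25
tool_pos: [0.5071, 0.1924, 0.0256]
ee_rot: [3.141, 0.001, 0.001]
wrist_force: [-0.0, 0.8, 0.5]
width: 0.0355
finger_force: 0.0
```

```bash
H="python3 -m handwheel"
$H '[[[0,0,0],[0,0,0.3],0.6],[[0,0,0],[0,0,0.6],0.6],[[0,0,0],[0,0,0.9],0.5],[[0,0,0],[-0.1,-0.3,0.9],0.5],[[0,0,0],[-0.15,-0.5,0.8],0.5]]'>/dev/null
$H '[[[0,0,0],[-0.15,-0.6,0.7],0.5],[[0,0,0],[-0.2,-0.8,0.5],0.5],[[0,0,0],[-0.2,-0.9,0.3],0.5],[[0,0,0],[-0.2,-0.9,0.2],0.5],[[0,0,0],[-0.2,-0.9,0],0.5]]'>/dev/null
$H '[[[0,0,0],[-0.2,-0.9,0],0.5],[[0,0,0],[-0.2,-0.9,0],0.5],[[0,0,0],[-0.1,-0.9,0],0.5],[[0,0,0],[0,-0.9,0],0.5],[[0,0,0],[0,-0.8,0],0.5]]'>/dev/null
$H '[[[0,0,0],[0,0,0],0.5],[[0,0,0],[0,0,0],0.5]]'
python3 - <<'E'
from h import *
im,d,K,E=snap('wrist');cv2.imwrite('pics/w3.png',im[:,:,::-1]);np.savez('w3.npz',im=im,d=d,K=K,E=E)
W=cloud(d,K,E);x,y,z=W[...,0],W[...,1],W[...,2];hsv=cv2.cvtColor(im,cv2.COLOR_RGB2HSV)
for q in('pen','stand'):print(q,[(np.round(b['bbox']),round(b['p'],2)) for b in robot.boxes_of(q,'wrist')[:3]])
for lo,hi in((.128,.142),(.1,.125),(.07,.078)):
    m=(abs(x-.477)<.045)&(abs(y+.303)<.045)&(z>lo)&(z<hi);p=W[m]
    if m.sum()>5:print(lo,m.sum(),p.mean(0),p.min(0),p.max(0),cv2.minEnclosingCircle(p[:,:2].astype(np.float32)))
E
python3 lid.py
python3 - <<'E'
import cv2,numpy as np
s=cv2.imread('pics/l_side.png')[100:400,170:470];t=cv2.imread('pics/w3.png')
cv2.imwrite('pics/v6.png',np.hstack([cv2.resize(s,(375,375),interpolation=cv2.INTER_CUBIC),cv2.resize(t,(425,375))]))
E
```

```text
time: 16.95
tool_pos: [0.4221, -0.273, 0.2853]
ee_rot: [-3.14, 0.001, -0.001]
wrist_force: [-0.5, 0.9, 1.1]
width: 0.0472
finger_force: 0.0
pen [(array([388., 110., 442., 133.]), 0.91), (array([304., 121., 335., 149.]), 0.71)]
stand [(array([277., 102., 343., 160.]), 0.94)]
0.128 529 [ 0.47901839 -0.30304365  0.13607544] [ 0.46928635 -0.31291051  0.12822865] [ 0.48879987 -0.29340545  0.13986777] ((0.47874459624290466, -0.3034897446632385), 0.01026000827550888)
0.1 25 [ 0.48193453 -0.29553432  0.11140781] [ 0.47293544 -0.30042527  0.10066806] [ 0.48802296 -0.29383383  0.12270047] ((0.4804763197898865, -0.2980819046497345), 0.007996580563485622)
0.07 1629 [ 0.47938776 -0.30216532  0.07314771] [ 0.45292748 -0.32894522  0.0700427 ] [ 0.50353817 -0.27810799  0.07755277] ((0.4785584807395935, -0.30351004004478455), 0.02590128593146801)
side 329 xz of lid [(0.09, 0.0034), (0.105, 0.0055), (0.12, 0.0078), (0.135, 0.0107), (0.15, 0.0138)] ymean 0.004482750349484015 zmax 0.1588206180458056
top 557 xz of lid [(0.09, 0.0029), (0.105, 0.0052), (0.12, 0.0077), (0.135, 0.0101), (0.15, 0.0128)] ymean -0.000148410192918246 zmax 0.15774937628199615
```

View pics/v6.png

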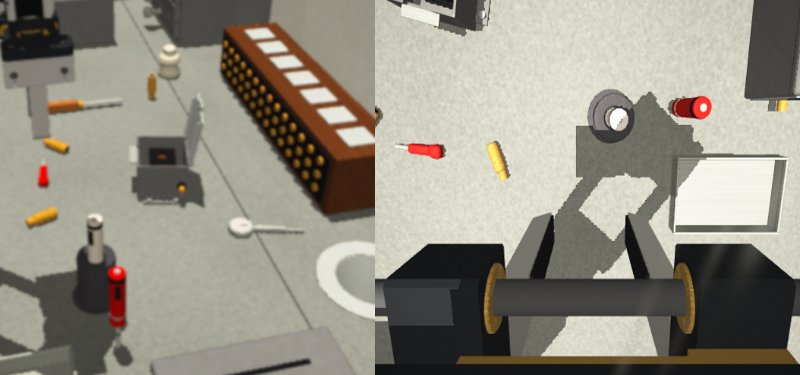

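Pen candidates: white in the dark stand (right view 618,118; left 95,238) and red without a stand (692,107; 117,295). The white one with its body in the tube is the pen meant, and its axis is concentric with the stand at (0.4787, −0.3035). The blade lies on the desk at (85,103) in the left view, and the lid is still up.

```bash
H="python3 -m handwheel"
$H '[[[0,0,-0.05],[0.3,-0.2,-0.3],0.5],[[0,0,-0.05],[0.4,-0.2,-0.5],0.5],[[0,0,-0.04],[0.44,-0.21,-0.5],0.5],[[0,0,0],[0,0,-0.4],0.5],[[0,0,0],[0,0,0],0.5]]' >/dev/null
$H '[[[0,0,0],[0,0,0],0.5],[[0,0,0],[0,0,0],0.5]]'
```

```text
time: 17.9
tool_pos: [0.4799, -0.303, 0.2034]
ee_rot: [3.14, -0.003, -0.218]
wrist_force: [-0.3, -0.5, 0.0]
width: 0.047
finger_force: 0.0
```

```bash
H="python3 -m handwheel"
$H '[[[0,0,0],[-0.02,-0.01,-0.4],0.5],[[0,0,0],[0,0,-0.5],0.5],[[0,0,0],[0,0,-0.5],0.5],[[0,0,0],[0,0,-0.3],0.5],[[0,0,0],[0,0,0],0.5]]' |grep pos
$H '[[[0,0,0],[0,0,0],0.5],[[0,0,0],[0,0,0],0.7],[[0,0,0],[0,0,0],0.7],[[0,0,0],[0,0,0],0.8],[[0,0,0],[0,0,0],1]]'
$H '[[[0,0,0],[0,0,0],1],[[0,0,0],[0,0,0],1],[[0,0,0],[0,0,0],1]]'
```

```text
tool_pos: [0.4775, -0.3029, 0.1149]
time: 18.9
tool_pos: [0.4786, -0.3038, 0.1168]
ee_rot: [3.141, -0.001, -0.219]
wrist_force: [-0.0, -0.5, 3.1]
width: 0.0198
finger_force: 30.0
time: 19.2
tool_pos: [0.4786, -0.3038, 0.1168]
ee_rot: [3.141, -0.001, -0.219]
wrist_force: [-1.6, -0.4, 3.0]
width: 0.0195
finger_force: 30.0
```

```bash
H="python3 -m handwheel"
$H '[[[0,0,0],[0,0,0.2],1],[[0,0,0],[0,0,0.4],1],[[0,0,0],[0,0,0.6],1],[[0,0,0],[0,0,0.6],1],[[0,0,0],[0,0,0.5],1]]' |grep -E 'pos|wid|wrist'
$H '[[[0,0,0],[0.1,0.3,0.1],1],[[0,0,0],[0.2,0.6,0],1],[[0,0,0],[0.25,0.7,0],1],[[0,0,0],[0.25,0.7,0],1],[[0,0,0],[0.25,0.7,0],1]]' >/dev/null
$H '[[[0,0,0],[0.25,0.7,0],1],[[0,0,0],[0.25,0.7,0],1],[[0,0,0],[0.15,0.4,0],1],[[0,0,0],[0,0,0],1],[[0,0,0],[0,0,0],1]]'
cat > p.py <<'E'
from h import *
import sys
T=toolT();out={}
for c in('wrist','side','top'):
    im,d,K,E=snap(c);np.savez('p_'+c+'.npz',im=im,d=d,K=K,E=E,T=T);cv2.imwrite('pics/p_'+c+'.png',im[:,:,::-1])
    W=cloud(d,K,E);P=(W-T[:3,3])@T[:3,:3]
    m=(np.hypot(P[...,0],P[...,1])<.02)
    for lo,hi,n in((.03,.06,'body'),(.07,.105,'stem'),(.105,.13,'end')):
        k=m&(P[...,2]>lo)&(P[...,2]<hi)
        if k.sum()>3:q=P[k];print(c,n,k.sum(),'mean',np.round(q.mean(0),4),'zmax',q[:,2].max())
im,d,K,E=[np.load('p_wrist.npz')[k] for k in('im','d','K','E')]
W=cloud(d,K,E);x,y,z=W[...,0],W[...,1],W[...,2]
print('tool',T[:3,3], 'tcp pixel',proj(T[:3,3],K,E))
m=(abs(z-.054)<.004)&(np.hypot(x-.6305,y+.0762)<.04);print('coil top px',m.sum(),np.median(z[m]) if m.any() else '')
a=np.array([np.cos(-.218),np.sin(-.218)]);b=np.array([-a[1],a[0]])
q=np.c_[(W[m][:,:2]-[.6305,-.0762])@a,(W[m][:,:2]-[.6305,-.0762])@b]
print('coil top extents x,y (cell frame)',np.percentile(q,[1,99],axis=0))
hole=(np.hypot(x-.6305,y+.0762)<.016)&((z<.046)|np.isnan(z))
E
python3 p.py
python3 - <<'E'
import cv2,numpy as np
s=cv2.imread('pics/p_side.png')[100:300,180:400];t=cv2.imread('pics/p_wrist.png')
cv2.imwrite('pics/v7.png',np.hstack([cv2.resize(s,(350,318),interpolation=cv2.INTER_CUBIC),cv2.resize(t,(424,318))]))
E
```

```text
tool_pos: [0.4783, -0.3035, 0.2329]
wrist_force: [-0.4, -0.3, -0.6]
width: 0.0196
time: 20.7
tool_pos: [0.5627, -0.0627, 0.2349]
ee_rot: [3.141, 0.002, -0.218]
wrist_force: [0.0, -0.6, 0.3]
width: 0.0194
finger_force: 30.0
wrist body 496 mean [ 0.008  -0.0002  0.0439] zmax 0.059916502999449874
wrist stem 37 mean [ 0.0025 -0.0001  0.0985] zmax 0.10479788551803498
wrist end 13 mean [ 0.0023 -0.0002  0.1077] zmax 0.11095215013415079
side body 149 mean [-0.0001  0.0076  0.0444] zmax 0.05982034880366648
side stem 44 mean [-0.0008  0.0027  0.087 ] zmax 0.1029893154029929
side end 4 mean [-0.0008  0.0019  0.1062] zmax 0.10720502758244818
top body 21 mean [-0.0102  0.0027  0.0466] zmax 0.05960588309542298
tool [ 0.5627312  -0.06272658  0.23486297] tcp pixel [282.61397166 277.28717395]
coil top px 2441 0.05328226927855029
coil top extents x,y (cell frame) [[-0.03905966 -0.02112754]
 [ 0.02149808  0.02216242]]
```

View pics/v7.png

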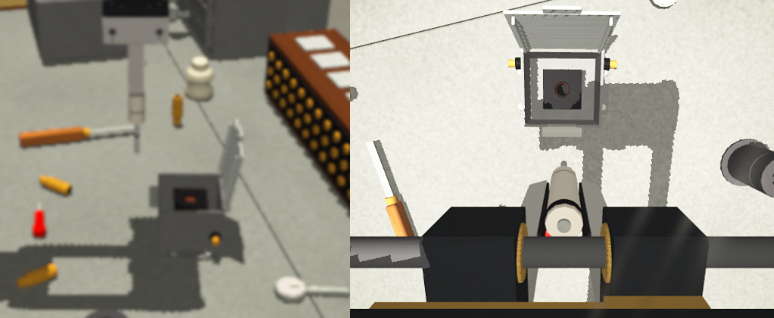

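Pen hangs upright below the fingers (right 563,165; left 137,140). The bore shows at (562,89) in the right view. Next is a fit of the bore's rim.

```bash
cat > bore.py <<'E'
from h import *
for c in('wrist','top','side'):
    f=np.load('p_'+c+'.npz');im,d,K,E=[f[k] for k in('im','d','K','E')]
    v,u=np.mgrid[:420,:560];r=np.stack([(u-K[0,2])/K[0,0],(v-K[1,2])/K[1,1],np.ones(u.shape)],-1)@E[:3,:3].T
    Q=E[:3,3]+r*((.0537-E[2,3])/r[...,2])[...,None]   # rays on plane of coil top
    W=cloud(d,K,E);rad=np.hypot(Q[...,0]-.6305,Q[...,1]+.0762)
    near=rad<.013
    m=(near&((W[...,2]<.0495)|np.isnan(W[...,2]))).astype(np.uint8)
    n,l,s,ce=cv2.connectedComponentsWithStats(m)
    if n<2:print(c,'no hole');continue
    i=1+np.argmax(s[1:,4]);p=Q[l==i][:,:2]
    ct,rr=cv2.minEnclosingCircle((p*1000).astype(np.float32))
    print(c,'px',len(p),'mean',p.mean(0),'enclosing',ct,rr,'equiv r from extents',np.ptp(p,axis=0)/2,'mid',(p.max(0)+p.min(0))/2, 'pix',ce[i])
    # coil square fit
    k=(abs(W[...,2]-np.median(W[...,2][(rad<.02)&(rad>.012)&(abs(W[...,2]-.0535)<.005)]))<.003)&(rad<.032)
    m=cv2.morphologyEx(k.astype(np.uint8),cv2.MORPH_OPEN,np.ones((3,3)))>0
    print('  square',cv2.minAreaRect((W[m][:,:2]*1000).astype(np.float32)))
E
python3 bore.py
```

```text
wrist px 271 mean [ 0.63053855 -0.0758327 ] enclosing (630.5540161132812, -75.73696899414062) 7.857447624206543 equiv r from extents [0.00773045 0.00775488] mid [ 0.63050463 -0.07581226] pix [280.22509225 117.94464945]
  square ((630.3634643554688, -75.75153350830078), (43.86658477783203, 43.78126907348633), 77.05253601074219)
top no hole
side px 7 mean [ 0.62993039 -0.07726853] enclosing (629.9932861328125, -77.0206298828125) 4.4310760498046875 equiv r from extents [0.00357121 0.00262299] mid [ 0.62999331 -0.07702063] pix [299.         225.57142857]
  square ((631.4369506835938, -74.46980285644531), (51.17975616455078, 43.01585006713867), 75.78292083740234)
```

```bash
H="python3 -m handwheel"
$H '[[[0,0,0],[0.3,-0.06,0],1],[[0,0,0],[0.5,-0.1,0],1],[[0,0,0],[0.4,-0.07,0],1],[[0,0,0],[0.16,-0.03,0],1],[[0,0,0],[0,0,0],1]]' >/dev/null
$H '[[[0,0,0],[0,0,0],1],[[0,0,0],[0,0,0],1],[[0,0,0],[0,0,0],1]]'
cat > q.py <<'E'
from h import *
ts=[]
for i in range(4):
    T=toolT();ts.append(T[:3,3])
    if i==0: 
        for c in('wrist','side','top'):
            im,d,K,E=snap(c);np.savez('q_'+c+'.npz',im=im,d=d,K=K,E=E,T=T);cv2.imwrite('pics/q_'+c+'.png',im[:,:,::-1])
            W=cloud(d,K,E);m=np.hypot(W[...,0]-T[0,3],W[...,1]-T[1,3])<.016
            P=W-T[:3,3]
            for lo,hi,n in((-.06,-.03,'body'),(-.105,-.07,'stem')):
                k=m&(P[...,2]>lo)&(P[...,2]<hi)
                if k.sum()>3:print(c,n,k.sum(),'world xy',np.round(W[k].mean(0),4),'lowest',W[k][:,2].min())
    else: robot.snapshot('side')
print(np.mean(ts,0),np.std(ts,0),R.from_matrix(T[:3,:3]).as_euler('xyz'))
E
python3 q.py
```

```text
time: 21.65
tool_pos: [0.6308, -0.0765, 0.2367]
ee_rot: [3.141, -0.0, -0.219]
wrist_force: [1.0, -0.5, -0.4]
width: 0.0194
finger_force: 30.0
wrist body 499 world xy [ 0.6387 -0.0781  0.1929] lowest 0.1766794146922139
wrist stem 38 world xy [ 0.6333 -0.077   0.1377] lowest 0.13173925512656337
side body 133 world xy [ 0.6285 -0.0834  0.1917] lowest 0.1768906939264696
side stem 46 world xy [ 0.6303 -0.0781  0.1487] lowest 0.1318119351905901
top body 36 world xy [ 0.6213 -0.0756  0.1937] lowest 0.17803861354630302
[ 0.63105162 -0.07647758  0.23651595] [1.48407904e-04 2.88823606e-05 1.08089499e-04] [ 3.14149499e+00 -2.48498175e-04 -2.18954033e-01]
```

```bash
H="python3 -m handwheel"
$H '[[[0,0,0],[-0.01,0.014,-0.2],1],[[0,0,0],[0,0,-0.4],1],[[0,0,0],[0,0,-0.4],1],[[0,0,0],[0,0,-0.2],1],[[0,0,0],[0,0,0],1]]' >/dev/null
$H '[[[0,0,0],[0,0,0],1],[[0,0,0],[0,0,0],1]]'
python3 q.py
python3 - <<'E'
import cv2,numpy as np
s=cv2.imread('pics/q_side.png')[170:270,240:360];t=cv2.imread('pics/q_wrist.png')[100:320,180:400]
cv2.imwrite('pics/v8.png',np.hstack([cv2.resize(s,(420,350),interpolation=cv2.INTER_CUBIC),cv2.resize(t,(350,350),interpolation=cv2.INTER_CUBIC)]))
E
```

```text
time: 22.65
tool_pos: [0.6315, -0.076, 0.1776]
ee_rot: [3.142, -0.002, -0.219]
wrist_force: [0.3, 0.4, 0.2]
width: 0.0195
finger_force: 30.0
wrist body 497 world xy [ 0.6395 -0.0776  0.1339] lowest 0.11760232877019186
wrist stem 37 world xy [ 0.6342 -0.0765  0.0791] lowest 0.07271022383909176
side body 133 world xy [ 0.6293 -0.0821  0.1328] lowest 0.1178484893338102
side stem 45 world xy [ 0.6307 -0.0776  0.0906] lowest 0.07278220915835298
top body 29 world xy [ 0.6218 -0.075   0.1351] lowest 0.12278908169673242
[ 0.63135336 -0.07599031  0.1772855 ] [1.39672250e-04 3.28777513e-05 2.47607067e-04] [ 3.14153699e+00 -1.32152999e-03 -2.19062046e-01]
```

View pics/v8.png

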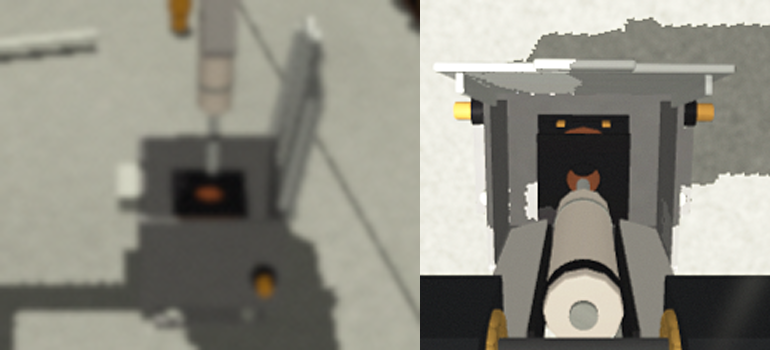

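The stem tip (right 583,185; left 213,165) is over the middle of the bore. I'll trim x by −1 mm and lower slowly.

```bash
H="python3 -m handwheel"
$H '[[[0,0,0],[-0.02,0,0],1],[[0,0,0],[0,0,-0.1],1],[[0,0,0],[0,0,-0.15],1],[[0,0,0],[0,0,-0.15],1],[[0,0,0],[0,0,-0.15],1]]' |grep -E 'pos|force'
$H '[[[0,0,0],[0,0,-0.1],1],[[0,0,0],[0,0,-0.1],1],[[0,0,0],[0,0,0],1],[[0,0,0],[0,0,0],1],[[0,0,0],[0,0,0],1]]'
python3 q.py
```

```text
tool_pos: [0.6295, -0.0758, 0.1473]
wrist_force: [0.4, 1.1, -0.9]
finger_force: 30.0
time: 23.95
tool_pos: [0.6302, -0.0759, 0.1392]
ee_rot: [3.142, -0.001, -0.219]
wrist_force: [-0.3, -0.1, -0.8]
width: 0.0193
finger_force: 30.0
wrist body 498 world xy [ 0.6381 -0.0776  0.0956] lowest 0.07925497455704389
wrist stem 892 world xy [ 0.6353 -0.0772  0.0527] lowest 0.03431824845981851
side body 122 world xy [ 0.6279 -0.0826  0.0949] lowest 0.07945157435805772
side stem 108 world xy [ 0.6301 -0.0762  0.0565] lowest 0.045820964125249386
top body 26 world xy [ 0.6204 -0.0753  0.0944] lowest 0.08068530751314817
top stem 61 world xy [ 0.623  -0.0735  0.0525] lowest 0.03679210122483134
[ 0.63007689 -0.07594102  0.13909855] [7.36291034e-05 1.50790413e-05 1.04755642e-04] [ 3.14149214e+00 -4.58576905e-04 -2.19098980e-01]
```

```bash
python3 - <<'E'
from h import *
for n in('p_wrist','p_side','q_wrist','q_side'):
    f=np.load(n+'.npz');W=cloud(f['d'],f['K'],f['E']);T=f['T'];P=(W-T[:3,3])@T[:3,:3]
    r=np.hypot(P[...,0],P[...,1]);g=f['im'].mean(-1)
    print(n)
    for lo in np.arange(.056,.114,.003):
        k=(r<.014)&(P[...,2]>=lo)&(P[...,2]<lo+.003)
        if n[0]=='q' and lo>.085:break
        if k.any():print('  %.4f n%d r90 %.1f mm gray %.0f min %.0f'%(lo+.0015,k.sum(),1e3*np.percentile(r[k],90),np.median(g[k]),g[k].min()))
E
```

```text
p_wrist
  0.0575 n44 r90 10.1 mm gray 156 min 132
  0.0605 n37 r90 10.2 mm gray 156 min 141
  0.0635 n29 r90 10.0 mm gray 159 min 142
  0.0905 n1 r90 3.1 mm gray 150 min 150
  0.0935 n7 r90 3.2 mm gray 136 min 126
  0.0965 n9 r90 3.2 mm gray 125 min 116
  0.0995 n10 r90 3.2 mm gray 128 min 116
  0.1025 n5 r90 3.0 mm gray 126 min 120
  0.1055 n10 r90 3.2 mm gray 127 min 118
  0.1085 n7 r90 3.1 mm gray 130 min 120
  0.1115 n1 r90 2.9 mm gray 174 min 174
p_side
  0.0575 n14 r90 10.8 mm gray 139 min 128
  0.0605 n11 r90 11.4 mm gray 143 min 135
  0.0665 n4 r90 4.3 mm gray 135 min 132
  0.0695 n3 r90 4.1 mm gray 128 min 125
  0.0725 n2 r90 2.5 mm gray 137 min 127
  0.0755 n6 r90 4.9 mm gray 123 min 111
  0.0785 n4 r90 5.7 mm gray 102 min 97
  0.0815 n5 r90 5.3 mm gray 102 min 90
  0.0845 n2 r90 5.7 mm gray 109 min 101
  0.0875 n5 r90 4.6 mm gray 124 min 119
  0.0905 n3 r90 3.0 mm gray 126 min 125
  0.0935 n6 r90 5.3 mm gray 126 min 124
  0.0965 n3 r90 4.1 mm gray 125 min 124
  0.0995 n3 r90 4.4 mm gray 126 min 125
  0.1025 n4 r90 3.7 mm gray 133 min 126
  0.1055 n3 r90 2.8 mm gray 133 min 132
  0.1085 n1 r90 3.1 mm gray 147 min 147
q_wrist
  0.0575 n38 r90 10.1 mm gray 154 min 104
  0.0605 n39 r90 10.1 mm gray 155 min 113
  0.0635 n29 r90 9.9 mm gray 147 min 81
  0.0665 n1 r90 9.5 mm gray 80 min 80
  0.0845 n300 r90 13.6 mm gray 27 min 19
q_side
  0.0575 n14 r90 11.0 mm gray 132 min 105
  0.0605 n11 r90 9.8 mm gray 122 min 101
  0.0635 n1 r90 8.4 mm gray 112 min 112
  0.0695 n4 r90 3.0 mm gray 110 min 99
  0.0725 n4 r90 3.9 mm gray 101 min 89
  0.0755 n4 r90 3.1 mm gray 102 min 88
  0.0785 n3 r90 2.5 mm gray 89 min 81
  0.0815 n24 r90 13.5 mm gray 20 min 12
  0.0845 n39 r90 13.4 mm gray 25 min 13
```

```bash
H="python3 -m handwheel"
$H '[[[0,0,0],[0.006,0,-0.008],1],[[0,0,0],[0,0,0],1],[[0,0,0],[0,0,0],1],[[0,0,0],[0,0,0],1],[[0,0,0],[0,0,0],1]]'
$H '[[[0,0,0],[0,0,0],1],[[0,0,0],[0,0,0],1],[[0,0,0],[0,0,0],1]]' >/dev/null
python3 q.py | tail -1; python3 lid.py | tail -1
```

```text
time: 24.75
tool_pos: [0.6302, -0.0759, 0.1383]
ee_rot: [3.141, -0.0, -0.219]
wrist_force: [-0.3, 0.5, 0.1]
width: 0.0196
finger_force: 30.0
[ 0.63016417 -0.07588099  0.13826425] [9.57487173e-06 9.15185949e-06 6.67741755e-06] [ 3.14147952e+00  3.86093801e-05 -2.19090075e-01]
top 59 xz of lid [(0.09, -0.0533), (0.105, -0.0532), (0.12, -0.0526), (0.135, -0.0536), (0.15, -0.0477)] ymean -0.0021185153248679204 zmax 0.15847766790203155
```

```bash
python3 -c "
from bench import robot
print(robot.close_job())"
```

```text
the job is handed in; nothing more can be done
None
```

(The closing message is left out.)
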